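# Clamp a bearing block with a slip-clutch knob

## Task

Set the aluminium bearing block flat on the bed of the grey vice, between its jaws, push it gently up along them until it touches the small brass end stop, and let go of it. Then turn the orange cap clockwise until the jaw is tight on the block and the slip clutch gives, let it slip about a quarter turn, less than a third of a turn, and let go. Do not ram the end stop, and leave the tape, the can and the screwdriver alone.

Things in the scene. Friction and masses are not known exactly. Their poses are not given: they have to be found in the camera images.
- block: Loose aluminium bearing block, 0.2 kg. Foot 60 (x) x 32 (y) x 20 (z) mm; on it, centred, an upright 36 (x) x 22 (y) mm reaching 48 mm above the underside, with a brass-bushed bore along y. Origin: centre of the underside; z up. The same after a half turn. Grip the upright across its 22 mm (along y), 20 mm or more above the underside, so the fingers stay above the jaws.
- vice: Grey bench vice, bolted down; base 110 (x) x 182 (y) mm, its flat top (the bed) 30 mm above the table. Origin: on the table, under the centre of the seated block if the end stop is nearest; z up. The block lies with its length along the vice's x, either way round. Between the jaws the -x end is open; the brass end stop closes the +x end. Gear housing on the -y side, its top 56 mm above the table.
- stop_zero (a point): Nearest place of the brass end stop's face (its foot): x = +30, y = +4, z = +30 mm in the vice's frame; same axes. The stop ('stop', 10 mm thick, 26 wide, 14 high, face looking to the vice's -x) is adjustable: it is locked anywhere from here to 12 mm farther along +x, and its place is not measured, so feel for it. It is rigid: push with a few newtons; over 18 N is ramming.
- fixed_jaw (a point): Foot of the fixed jaw's face at mid-length, at x = 0, y = +22, z = +30 mm in the vice's frame; same axes. Dark steel jaw 66 mm long (x), 20 mm thick, 18 mm high above the bed; the block ends up pressed against it.
- jaw_face (a point): Blue face of the moving jaw, on the -y side. Jaw 64 mm long (x), 16 mm thick, 18 mm high above the bed. This point: on the bed, in the plane of the clamping face, at mid-length; same axes as the vice. It travels along the vice's y only.
- jaw (a joint): Travel of the moving jaw towards the fixed jaw, m. The opening between the jaws is 45 mm minus this; travel is 3 to 8 mm at the start. At about 0.013 the 32 mm block is clamped. The cap drives it by 3.5 mm per radian, once its free play (unknown, up to 2.2 rad) is taken up; it stays where it is left. It slides the block to the fixed jaw.
- ratchet (a joint): Slip of the clutch: how far the cap has turned clockwise (from above) relative to the collar under it, rad; 0 at the start. Constant while the cap carries the collar round and drives the jaw (0.08 N m; in free play 0.02); grows, smoothly, once the jaw is tight and the clutch gives (0.16 N m). Wanted: about 1.57, less than 2.1. Turning back counter-clockwise takes it away again.
- cap_grip (a point): Point on the vertical axis of the orange cap, 12 mm below its top, 85 mm above the table, at x = 0, y = -96 mm in the vice's frame. Cap: round, fluted, 32 mm across, 34 mm high, white mark on top; under it a 44 mm steel collar with a red mark, top 60 mm above the table. Grip it from above at any yaw and turn clockwise; let go, turn back and grip again as needed. It does not rise or sink.
- tape: Bystander: cardboard-coloured ring of tape, 90 mm across, 24 mm high. Origin: centre of its underside.
- grease: Bystander: small can, 52 mm across, 60 mm high. Origin: centre of its underside.
- driver: Bystander: screwdriver lying on the table, about 0.2 m long along its x.
There are look-alikes about, which are no part of the job. Of the things that look like the vice, the largest one is meant.

How it is judged:
On the way, in this order (a step that is already met when the one before it is completed fails the run):
1. the block is level on the bed between the jaws (within 5 mm of it), pressed against the end stop (felt contact, over 1 N), the clutch not yet slipped (x of block in the frame of stop between -0.0325 and -0.0285 m and y of block in the frame of vice between -0.012 and 0.008 m and z of block in the frame of vice between 0.027 and 0.035 m and angle between block's own z axis and vertical below 0.06 rad and angle between the x axis of block and the x axis of vice, either way round below 0.12 rad and contact force between block and stop above 1 N and value of joint ratchet below 0.3 rad).
2. the jaw is tight on the block (over 8 N) and the clutch has slipped by more than 0.9 rad (contact force between jaw and block above 8 N and value of joint ratchet above 0.9 rad), for 0.1 s.
At the end, for the whole second after the job is handed in: The block is at rest, flat on the bed (tilt under 0.06 rad, along the vice within 0.12 rad), its end within 2.5 mm of the end stop, clamped by the moving jaw with more than 8 N; the clutch has slipped between 0.9 and 2.3 rad; block and vice are released (all of step 2 and x of block in the frame of stop between -0.0325 and -0.0285 m and y of block in the frame of vice between -0.012 and 0.008 m and z of block in the frame of vice between 0.027 and 0.032 m and angle between block's own z axis and vertical below 0.06 rad and angle between the x axis of block and the x axis of vice, either way round below 0.12 rad and contact force between the fingers and block below 0.1 N and value of joint ratchet below 2.3 rad and contact force between the fingers and vice below 0.1 N and linear speed of block below 0.01 m/s); the robot touches nothing.
It fails at once if the end stop is rammed: the block presses on it with more than 18 N (contact force between block and stop above 18 N).
It fails at once if the clutch is ground on: more than 2.3 rad of slip (value of joint ratchet above 2.3 rad).
It fails at once if a bystander is moved by more than 30 mm (distance of any of tape, grease, driver from where it was at the start of the episode above 0.03 m).
It also fails if it takes over 72 s, if anything falls off the work surface, if the arm or the gripper's body presses on something with over 40 N, if the wrist force passes 120 N, or if a joint passes its speed limit or range.

## Robot

A 6-joint arm with a two-finger parallel gripper is mounted at the origin on the work surface. World frame = base frame: x ahead of the robot, y to its left, z up, the work surface at z = 0. Lengths are in m, angles in rad, forces in N, time in s.
With the tool pointing down it reaches from about 0.35 to 1 m from the base axis. Payload 7.1 kg.
Tool frame: the origin (TCP) lies between the finger pads; the fingertips stand 22 mm ahead of it and the grasp point (between the pads) lies 3 mm ahead of it; x points along the fingers, y is the direction in which the jaws open and shut, and the axes are right-handed (so a half turn about x gives the same grasp; the last joint's range is limited). The gripper opens to 85 mm and grips with 20 to 120 N. Pads are 22 mm wide; open, the fingers measure 114 mm over their backs; the gripper's body (76 mm by 85 mm) begins 54 mm behind the grasp point. The pads swing forward as they close: fully open they stand 13 mm farther back than shut.
Start: joints at [-1.127, 0.423, 1.63, -0, 1.089, -0.019], TCP at [0.279, -0.559, 0.253] pointing down, gripper open.
Joint ranges: [-3, 3], [-0.9, 2.11], [0.09, 2.58], [-1.31, 4.45], [0.11, 2.69], [-2.54, 2.54]. Speed limits (rad/s): [2.39, 2.39, 3.01, 3.14, 3.14, 3.14].

## Interface

Orientations are given as a rotation vector (axis times angle).
In Python, from rig import manip gives the robot as it stands. The module is installed in compiled form; this text tells all that it offers. Calls block until the motion is done:
- manip.move_to(position, orientation): joint-space move of the TCP to a pose.
- manip.servo_line(position, orientation=None, rate=0.15): straight line of the TCP; orientation=None keeps the orientation; rate is the mean speed in m/s.
- manip.set_joints(angles): joint-space move.
- manip.command_gripper(opening, f_grip=None): finger opening in m; f_grip is the grip in N (None keeps the last); returns when the fingers have stopped.
- manip.hold(seconds).
- manip.solve_ik(position, orientation): joint angles nearest the present ones, or None.
- manip.camera(name): name is "scene" or "side" or "wrist"; returns a dict with "image" (480x640x3 uint8, red, green, blue), "fx", "fy", "cx", "cy" (pixels), "cam_to_world" (4x4, takes a point from camera to world coordinates); the wrist camera has in their place "mount" (4x4, takes a point from camera to tool coordinates, whose origin is the TCP and whose axes are the tool frame's). Camera axes: x right, y down, z forward; pixel columns grow to the right and rows downward; lengths in m; the calibration is good to about 2 mm. A picture is of the moment at which its call begins: read the wrist's pose just before it. There is no depth.
A pose or a line that the arm cannot do raises manip.IKError and nothing moves.
- manip.sign_off(): hands the job in, once; it reports no verdict.
Readings, each from a call of its own:
- manip.get_time(): time.
- manip.get_joint_positions(): joint angles.
- manip.get_joint_vel(): joint speeds.
- manip.get_tau(): joint torques, N m.
- manip.get_position(): TCP position.
- manip.get_ee_rot(): TCP orientation.
- manip.get_contact_force(): force on the tool from outside, world axes, zero at the start.
- manip.get_torque(): the same for the moment, N m.
- manip.get_width(): finger opening in m.
Only numpy, scipy, OpenCV 4.12 (cv2) and the standard library are available. Lean on these libraries where they do the work, as an engineer would, in place of code of your own. Each camera call takes 0.05 s, during which the arm holds its last target. There are 200 camera calls.

## Working session

There is one attempt and no reset: what is moved stays moved. The work goes in short steps, each a Python script; the robot and the scene stay as the last script left them, time stands still between calls to the robot, and variables do not carry over. Pictures are saved under pics/ and viewed, about 8 in all and at most 12, crops included, and the job is handed in when it is done.

```bash
mkdir -p pics
python3 - <<'E'
from rig import manip
import cv2,numpy as np
print(manip.get_time(),manip.get_position(),manip.get_ee_rot(),manip.get_contact_force(),manip.get_width())
for n in("scene","side"):
    c=manip.camera(n); cv2.imwrite(f"pics/{n}0.png",c["image"][:,:,::-1]); print(n,c["fx"],c["fy"],c["cx"],c["cy"],np.round(c["cam_to_world"],4).tolist())
c=manip.camera("wrist");print(c["fx"],c["cx"],c["cy"],np.round(c["mount"],4).tolist())
E
```

```text
0.0 [ 0.27880924 -0.55877666  0.25254818] [ 1.9643091   0.46439194 -1.96495689] [ 0.30024803  0.34514692 -0.10964737] 0.08554199499016983
scene 501.2905510626464 501.2905510626464 321.86888404578895 243.25992290880723 [[-0.7057, 0.4942, -0.5077, 1.1938], [0.7085, 0.4989, -0.4992, 0.6548], [0.0065, -0.7119, -0.7022, 0.9835], [0.0, 0.0, 0.0, 1.0]]
side 524.6182526794256 524.6182526794256 326.6043764033665 241.7471901404656 [[-0.9038, -0.3356, 0.2654, 0.257], [-0.4276, 0.6853, -0.5895, 0.6268], [0.0159, -0.6464, -0.7629, 0.8758], [0.0, 0.0, 0.0, 1.0]]
383.24426739674 322.54608950760047 245.1022355067628 [[-0.0005, -0.2754, 0.9613, -0.1208], [1.0, 0.0003, 0.0006, 0.0007], [-0.0004, 0.9613, 0.2754, -0.0688], [0.0, 0.0, 0.0, 1.0]]
```

View pics/scene0.png

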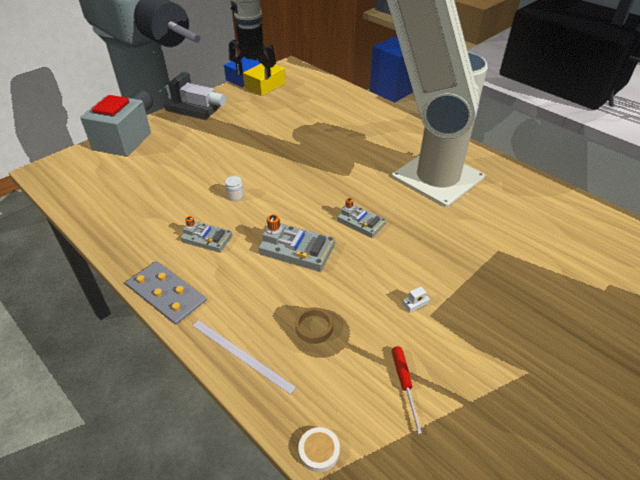

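View pics/side0.png

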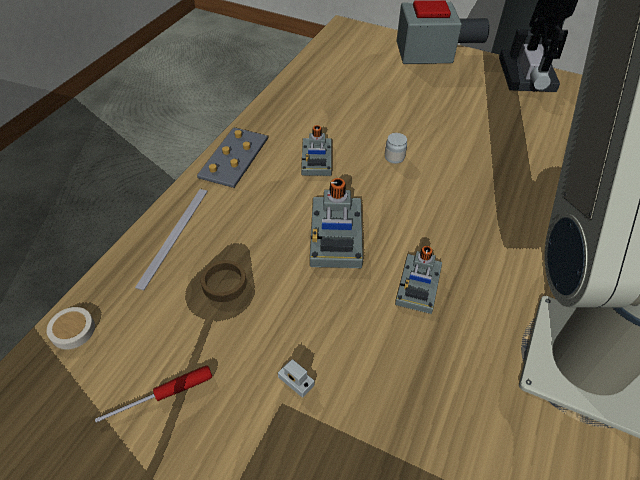

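The largest vice sits mid-table: cap at about scene (273,219) / side (338,184), brass stop at side (315,236). The block is at scene (417,298) / side (297,375). The tape ring, can and driver are clear of the path.

```bash
cat > h.py <<'E'
from rig import manip
import cv2,numpy as np
from scipy.spatial.transform import Rotation as R
def down(yaw):  # tool x down, tool y (jaw direction) at yaw in world
    x=np.array([0,0,-1.]);y=np.array([np.cos(yaw),np.sin(yaw),0]);return R.from_matrix(np.c_[x,y,np.cross(x,y)]).as_rotvec()
def cam(n,name=None):
    p=np.array(manip.get_position());r=R.from_rotvec(manip.get_ee_rot()).as_matrix()
    c=manip.camera(n)
    if n=="wrist":
        T=np.eye(4);T[:3,:3]=r;T[:3,3]=p;c["T"]=T@np.array(c["mount"])
    else:c["T"]=np.array(c["cam_to_world"])
    c["K"]=np.array([[c["fx"],0,c["cx"]],[0,c["fy"],c["cy"]],[0,0,1]])
    if name:
        cv2.imwrite(f"pics/{name}.png",c["image"][:,:,::-1]);np.savez(f"pics/{name}.npz",T=c["T"],K=c["K"])
    return c
def load(name): d=np.load(f"pics/{name}.npz");return dict(T=d["T"],K=d["K"])
def tri(c1,p1,c2,p2):
    P=[c["K"]@np.linalg.inv(c["T"])[:3] for c in(c1,c2)]
    X=cv2.triangulatePoints(P[0],P[1],np.array(p1,float).reshape(2,1),np.array(p2,float).reshape(2,1))[:,0]
    X=X[:3]/X[3]
    err=[np.linalg.norm((lambda q:q[:2]/q[2])(P_@np.r_[X,1])-p) for P_,p in zip(P,(p1,p2))]
    return X,np.round(err,1)
def atz(c,p,z):
    d=c["T"][:3,:3]@np.linalg.inv(c["K"])@np.r_[p,1];o=c["T"][:3,3];return o+d*(z-o[2])/d[2]
def proj(c,X):
    q=c["K"]@np.linalg.inv(c["T"])[:3]@np.r_[X,1];return q[:2]/q[2]
E
python3 - <<'E'
from h import *
s=cam("scene","s");d=cam("side","d")
for n,a,b in(("cap",(273,219),(338,184)),("block top",(417,292),(298,369)),("fixedjaw",(319,246),(337,243)),("stop",(303,252),(315,236)),("grease",(234,183),(397,140)),("tape",(314,325),(224,282)),("drv",(401,362),(183,383))):
    print(n,*tri(s,a,d,b))
E
```

```text
cap [ 0.57692845 -0.13543603  0.09314002] [0.3 0.3]
block top [0.4681156  0.26649779 0.04257854] [0.7 1. ]
fixedjaw [ 0.52504019 -0.01698966  0.04392684] [1.8 2.1]
stop [ 0.57487404 -0.02101811  0.04549725] [0.9 1. ]
grease [ 0.52646657 -0.37519662  0.05613826] [1. 1.]
tape [0.69917772 0.14510929 0.01009529] [0.2 0.2]
drv [0.64034645 0.36210005 0.02333411] [2.  2.3]
```

Run:
```python
from h import *
r=R.from_rotvec(manip.get_ee_rot()).as_matrix();print("start tool y yaw",np.degrees(np.arctan2(r[1,1],r[0,1])))
y=np.radians(114)
for yaw in(y,y-np.pi): print(np.degrees(yaw),manip.solve_ik([0.54,-0.06,0.25],down(yaw)))
manip.move_to([0.54,-0.06,0.26],down(y));cam("wrist","v1")
manip.servo_line([0.60,-0.03,0.22]);cam("wrist","v2")
manip.move_to([0.46,0.26,0.22],down(y));cam("wrist","b1")
manip.servo_line([0.47,0.23,0.17]);cam("wrist","b2")
print(manip.get_time(),manip.get_joint_positions())
a=[cv2.imread(f"pics/{n}.png") for n in("v1","v2")];cv2.imwrite("pics/V.png",np.hstack([a[0][:,120:520],a[1][:,120:520]]))
a=[cv2.imread(f"pics/{n}.png") for n in("b1","b2")];cv2.imwrite("pics/B.png",np.hstack([a[0][:,120:520],a[1][:,120:520]]))
```

```text
start tool y yaw -63.484281384712325
114.00000000000001 [-1.32561225e-01  3.08026254e-01  1.81404557e+00 -4.44089210e-16
  1.01952083e+00 -2.12223657e+00]
-65.99999999999999 [-1.32561225e-01  3.08026254e-01  1.81404557e+00 -4.44089210e-16
  1.01952083e+00  1.01935608e+00]
4.9083 [ 4.31994316e-01  3.93736799e-01  1.91272107e+00  1.76533522e-04
  8.34173897e-01 -1.55701158e+00]
```

View pics/V.png

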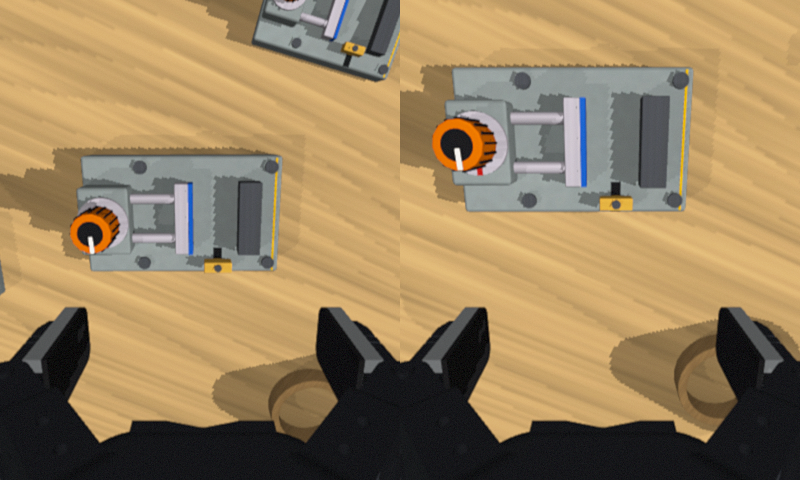

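View pics/B.png

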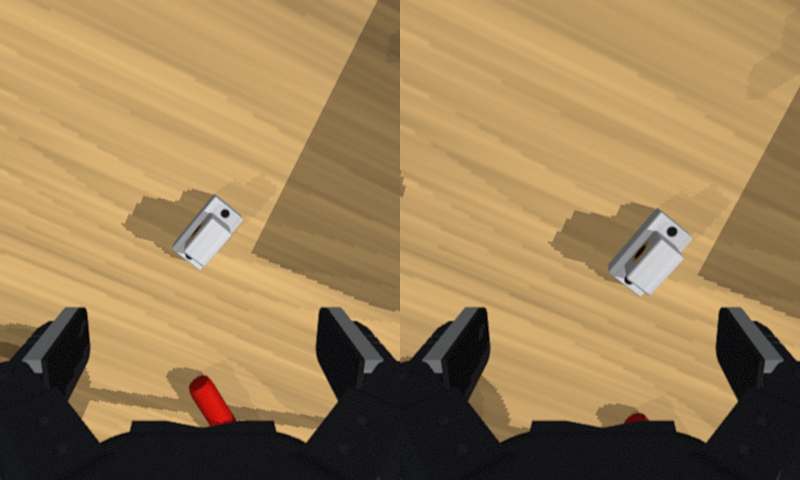

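V: cap top at (94,232)/(462,143), fixed jaw (249,217)/(654,141), stop (218,266)/(616,203) in the montage. B: block at (208,235)/(652,255), upright tilting away. I'll zoom once for corners.

Run:
```python
import cv2,numpy as np
def z(n,x,y,w,h,f):return cv2.resize(cv2.imread(f"pics/{n}.png")[y:y+h,x:x+w],None,fx=f,fy=f,interpolation=cv2.INTER_CUBIC)
A=np.zeros((600,800,3),np.uint8)
A[0:320,0:540]=z("v2",150,60,270,160,2)
A[0:240,550:790]=z("b1",280,180,60*1,60*1,4)[:240,:240]
A[325:600,0:440]=z("v1",185,145,220,137,2)[:275,:440].copy() if False else cv2.copyMakeBorder(z("v1",185,145,220,137,2),0,1,0,0,0)
A[250:600,450:800]=cv2.resize(cv2.imread("pics/b2.png")[200:300,320:420],(350,350),interpolation=cv2.INTER_CUBIC)
A[0:240,550:790]=cv2.resize(cv2.imread("pics/b1.png")[190:275,285:370],(240,240),interpolation=cv2.INTER_CUBIC)
cv2.imwrite("pics/Z.png",A)
```

```text
(no output)
```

View pics/Z.png

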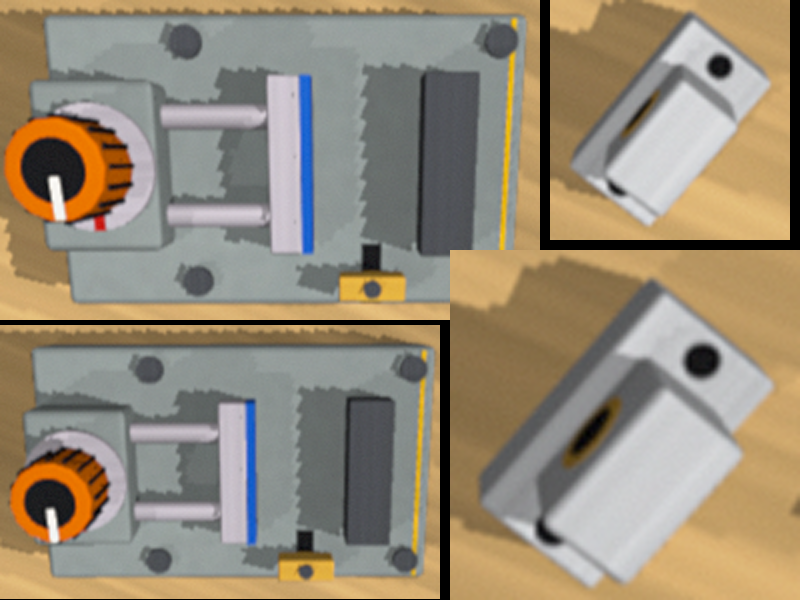

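```bash
cat > fit.py <<'E'
from h import *
from scipy.optimize import least_squares
def fit(obs,x0):
    def res(p):
        Rz=R.from_euler('z',p[3]).as_matrix()
        return np.concatenate([proj(c,Rz@(np.array(m)+[0,p[4] if len(m2)>0 and m2=="b" else 0,0])+[p[0],p[1],p[2]])-u for c,m,m2,u in obs])
    s=least_squares(res,x0,loss="soft_l1");return s.x,res(s.x).reshape(-1,2)
v1,v2,b1,b2=[load(n) for n in("v1","v2","b1","b2")]
E
python3 - <<'E'
from fit import *
V=[(v2,(0,-.096,.097),"",(176.5,143.5)),(v1,(0,-.096,.097),"",(209,234)),
(v2,(-.055,-.091,.03),"b",(173,68)),(v2,(-.055,.091,.03),"b",(412.5,68)),(v2,(.055,-.091,.03),"b",(186.5,210.5)),
(v1,(-.055,-.091,.03),"b",(201.5,156)),(v1,(-.055,.091,.03),"b",(401.5,156)),(v1,(.055,-.091,.03),"b",(212,270.5)),(v1,(.055,.091,.03),"b",(397,270.5)),
(v2,(-.033,.042,.048),"",(389.5,96)),(v2,(.033,.042,.048),"",(387,187.5)),(v1,(-.033,.042,.048),"",(382,182)),(v1,(.033,.042,.048),"",(381,254.5))]
x,r=fit(V,[.54,-.05,0,.42,0]);print("vice",x.round(4),np.degrees(x[3]));print(r.round(1).tolist())
for nm,a,b in(("capV",(209,234),(176.5,143.5)),("blueA",(312.5,183),(306,98)),("blueB",(313.5,254),(306.5,186)),("stopTop",(217.5+120-0,261.5),(618-282,196))):
    X,e=tri(v1,a,v2,b);print(nm,X.round(4),e,"in vice",(R.from_euler('z',-x[3]).apply(X-[x[0],x[1],x[2]])).round(4))
B=[]
for c,U,F in((b2,[(378.9,232.9),(403.4,258.6),(370.6,295.1),(347.1,278)],[(378.6,208.9),(412.3,238.6),(361.4,296),(329.1,268.6)]),(b1,[(332.8,214.1),(351.2,233.2),(324.7,265.8),(305.2,250.9)],[(334.6,195),(362.9,217.6),(319.7,270),(292.8,247.7)])):
    # image order: top, right, bottom, left ; long axis from bottom-left to top-right
    for m,u in zip([(1,-1),(1,1),(-1,1),(-1,-1)],U):B.append((c,(.018*m[0],.011*m[1],.048),"",u))
    for m,u in zip([(1,-1),(1,1),(-1,1),(-1,-1)],F):B.append((c,(.03*m[0],.016*m[1],.02),"",u))
for y0 in (-2,-1,0,1,2,3):
    q,r=fit(B,[.468,.266,0,y0,0]);print("block",q.round(4),np.degrees(q[3]),abs(r).max().round(1))
print(r.round(1).tolist())
np.save("vice.npy",x)
E
```

```text
vice [ 0.5378 -0.0518 -0.0033  0.4201 -0.0283] 24.07111284255902
[[2.1, 1.5], [2.0, -1.0], [-0.7, -0.4], [1.6, -0.7], [0.1, 1.1], [-0.5, -0.3], [1.5, -0.8], [-1.0, 0.3], [-0.2, -0.0], [-0.3, 0.2], [-1.8, 0.2], [-0.1, 0.2], [-2.0, 0.0]]
capV [ 0.5758 -0.1392  0.0999] [0.5 0.6] in vice [-0.0009 -0.0953  0.1032]
blueA [ 0.516  -0.0817  0.0416] [0.2 0.2] in vice [-0.0321 -0.0184  0.0449]
blueB [ 0.5736 -0.0558  0.0487] [0.2 0.2] in vice [ 0.0311 -0.0183  0.0521]
stopTop [ 0.5719 -0.0322  0.0462] [0.2 0.2] in vice [0.0392 0.004  0.0495]
block [ 0.4769  0.2732 -0.0354 -2.3666  0.    ] -135.59428483650393 74.5
block [ 0.4769  0.2732 -0.0354 -2.3666  0.    ] -135.5946128098981 74.5
block [ 0.5201  0.3078 -0.2114  2.1222  0.    ] 121.59558430260948 52.8
block [ 0.5201  0.3078 -0.2114  2.1222  0.    ] 121.5950445911081 52.8
block [ 0.5201  0.3078 -0.2115  2.1225  0.    ] 121.61073994993701 52.8
block [ 0.4769  0.2732 -0.0354  3.9166  0.    ] 224.4068466009591 74.5
[[-0.4, 4.6], [-52.6, -11.3], [-4.5, -6.3], [45.9, 1.5], [-3.7, 4.3], [-74.5, -12.0], [0.1, -5.7], [67.9, 9.5], [2.2, 5.1], [-39.7, -5.5], [1.0, -1.8], [43.4, 5.1], [0.2, 4.3], [-60.0, -6.6], [5.2, -2.6], [62.9, 8.9]]
```

Run:
```python
from fit import *
B=[]
for c,U,F in((b2,[(378.9,232.9),(403.4,258.6),(370.6,295.1),(347.1,278)],[(378.6,208.9),(412.3,238.6),(361.4,296),(329.1,268.6)]),(b1,[(332.8,214.1),(351.2,233.2),(324.7,265.8),(305.2,250.9)],[(334.6,195),(362.9,217.6),(319.7,270),(292.8,247.7)])):
    for m,u in zip([(1,1),(1,-1),(-1,-1),(-1,1)],U):B.append((c,(.018*m[0],.011*m[1],.048),"",u))
    for m,u in zip([(1,1),(1,-1),(-1,-1),(-1,1)],F):B.append((c,(.03*m[0],.016*m[1],.02),"",u))
q,r=fit(B,[.468,.266,0,np.radians(165),0]);print("block",q.round(4),np.degrees(q[3]),r.round(1).tolist())
by=q[3]+np.pi/2
for k in range(-2,3):
    w=by+k*np.pi
    if abs(w)<2*np.pi:
        try:j=manip.solve_ik([q[0],q[1],.05],down(w))
        except Exception as e:j=e
        print(np.degrees(w),j)
for w in(114.07,-65.93):print(w,manip.solve_ik([.538,-.05,.1],down(np.radians(w))))
np.save("block.npy",q)
```

```text
block [ 0.4699  0.2674 -0.0043  2.8978  0.    ] 166.03278841950208 [[0.5, 3.4], [0.9, -2.9], [-0.4, -0.5], [-1.5, -1.7], [0.8, 1.0], [0.0, -2.5], [-0.5, -0.8], [-0.7, 2.7], [-1.6, 2.2], [1.6, -0.3], [0.3, 0.7], [-1.6, -0.2], [0.0, 0.1], [0.7, 0.2], [1.3, -0.6], [-0.3, 0.7]]
-103.96721158049793 [4.95354386e-01 6.18934790e-01 1.91358596e+00 4.44089210e-16
 6.09071908e-01 2.30992454e+00]
76.03278841950207 [ 4.95354386e-01  6.18934790e-01  1.91358596e+00 -8.88178420e-16
  6.09071908e-01 -8.31668112e-01]
256.0327884195021 [0.49535439 0.61893479 1.91358596 0.         0.60907191 2.30992454]
114.07 [-1.14696439e-01  5.29845508e-01  1.90581752e+00 -4.44089210e-16
  7.05929630e-01 -2.10559352e+00]
-65.93 [-1.14696439e-01  5.29845508e-01  1.90581752e+00 -4.44089210e-16
  7.05929630e-01  1.03599914e+00]
```

Run:
```python
from h import *
q=np.load("block.npy");y=np.radians(76.03)
manip.command_gripper(.055,30)
manip.move_to([q[0],q[1],.12],down(y))
manip.servo_line([q[0],q[1],.046],rate=.08)
print(manip.get_contact_force())
manip.command_gripper(.0,30);print("w",manip.get_width(),manip.get_contact_force())
manip.servo_line([q[0],q[1],.15],rate=.15);manip.hold(.2);print("w",manip.get_width(),manip.get_contact_force(),manip.get_position())
v=np.load("vice.npy");Rv=R.from_euler('z',v[3])
W=lambda p:Rv.apply(p)+[v[0],v[1],0]
print(manip.solve_ik(W([-.012,.0018,.15]),down(v[3]+np.pi/2)))
manip.move_to(W([-.012,.0018,.15]),down(v[3]+np.pi/2));manip.hold(.2)
print(manip.get_time(),manip.get_position(),manip.get_contact_force(),manip.get_torque())
cam("wrist","p1");cam("side","pd")
a=cv2.imread("pics/p1.png");b=cv2.imread("pics/pd.png")[140:300,260:420]
A=np.zeros((480,800,3),np.uint8);A[:,:400]=a[:,120:520];A[:400,400:]=cv2.resize(b,(400,400));cv2.imwrite("pics/P.png",A)
```

```text
[0.14351813 1.30853129 0.55612443]
w 0.021151935318290814 [-0.35884814 -0.31407097  5.47179755]
w 0.02122434788468957 [-0.27446401  0.75860048 -1.4072553 ] [0.46934204 0.26707768 0.14891577]
[-1.26754360e-01  4.33222047e-01  1.91195734e+00 -4.44089210e-16
  7.96413262e-01 -2.11767086e+00]
9.9917 [ 0.52619291 -0.05409288  0.14998034] [ 0.32237449 -0.39506207 -0.52783047] [-0.02198315  0.01266016 -0.02280669]
```

View pics/P.png

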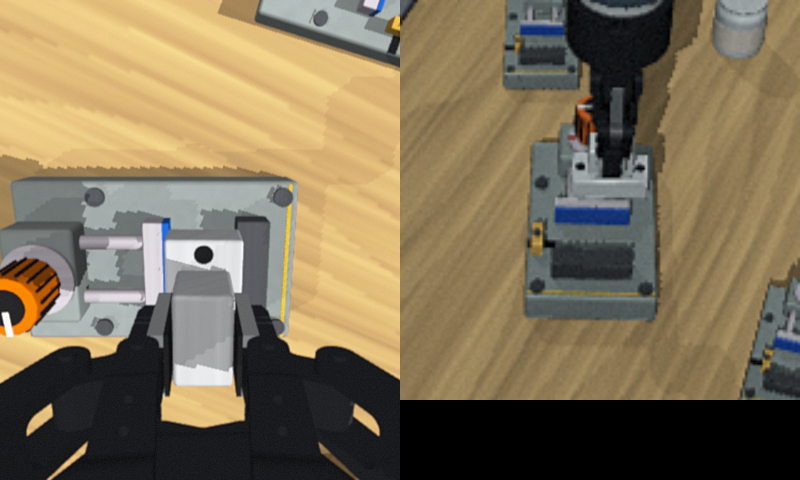

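The block is held square above the vice. Its foot spans columns 167–243, centred at 204 over the jaw gap (171–236). Next I lower it by feel, then push towards the stop.

Run:
```python
from h import *
v=np.load("vice.npy");Rv=R.from_euler('z',v[3])
W=lambda p:Rv.apply(p)+[v[0],v[1],0]
F=lambda:Rv.inv().apply(np.mean([manip.get_contact_force() for _ in range(3)],0))
manip.servo_line(W([-.012,.0018,.086]),rate=.1);manip.hold(.3);f0=F();print("f0",f0.round(2))
z=.086
while z>.071:
    z-=.001;manip.servo_line(W([-.012,.0018,z]),rate=.02);f=F()-f0
    if z<.081: print(round(z,4),f.round(2),np.round(manip.get_position()[2],4))
    if f[2]>3 or np.hypot(f[0],f[1])>6:break
print(manip.get_time())
```

```text
f0 [ 0.2  -0.68 -1.16]
0.081 [-0.22  0.43 -1.43] 0.0809
0.08 [-0.16  0.13 -0.59] 0.0799
0.079 [-0.31  0.02 -0.18] 0.0789
0.078 [ 0.21 -0.3  -0.71] 0.0779
0.077 [-0.1   0.63 -0.06] 0.0769
0.076 [-1.35  1.32  7.18] 0.0765
13.6833
```

Run:
```python
from h import *
v=np.load("vice.npy");Rv=R.from_euler('z',v[3])
W=lambda p:Rv.apply(p)+[v[0],v[1],0]
F=lambda:Rv.inv().apply(np.mean([manip.get_contact_force() for _ in range(3)],0))
z=.0771
manip.servo_line(W([-.012,.0018,z]),rate=.02);manip.hold(.3);f0=F();print("f0",f0.round(2))
x=-.012;L=[]
while x<.02:
    x+=.0005;manip.servo_line(W([x,.0018,z]),rate=.012);f=F()-f0;L.append((round(x,4),f.round(2).tolist()))
    if f[0]<-3.5:break
manip.hold(.1);print(L[::6],L[-4:],(F()-f0).round(2),Rv.inv().apply(manip.get_position()-W([0,0,0])),manip.get_time(),manip.get_width())
```

```text
f0 [ 0.08 -1.14 -1.77]
[(-0.0115, [0.65, 0.97, -0.05]), (-0.0085, [0.26, 1.83, -0.21]), (-0.0055, [-0.21, 1.45, -0.4]), (-0.0025, [-0.09, 1.3, -0.73]), (0.0005, [-0.21, 1.0, -0.47]), (0.0035, [0.14, 1.29, -0.36]), (0.0065, [0.45, 0.23, -0.22]), (0.0095, [-0.62, 1.52, -0.33]), (0.0125, [-4.67, -1.07, 3.06])] [(0.011, [-1.02, 0.98, 0.64]), (0.0115, [-0.38, 1.37, -1.12]), (0.012, [-1.82, -0.72, 1.19]), (0.0125, [-4.67, -1.07, 3.06])] [-5.94  0.64  2.28] [0.01179324 0.00192116 0.07697191] 26.5833 0.021000381447391924
```

Run:
```python
from h import *
v=np.load("vice.npy");Rv=R.from_euler('z',v[3])
W=lambda p:Rv.apply(p)+[v[0],v[1],0]
F=lambda:Rv.inv().apply(np.mean([manip.get_contact_force() for _ in range(3)],0))
manip.servo_line(W([.0125,.0018,.0762]),rate=.02);print(F().round(2))
manip.command_gripper(.034);print(F().round(2),manip.get_width())
manip.servo_line(W([.0125,.0018,.15]),rate=.15);cam("wrist","r1")
q1=np.arctan2(*W([0,-.0955,0])[[1,0]])
yaw=q1+2.3
manip.move_to(W([-.0005,-.0955,.15]),down(yaw));print(manip.get_joint_positions(),manip.get_time())
cam("wrist","r2")
A=np.hstack([cv2.imread("pics/r1.png")[:,120:520],cv2.imread("pics/r2.png")[:,120:520]]);cv2.imwrite("pics/R.png",A)
```

```text
[-7.93 -0.38  6.24]
[0.15 0.13 0.92] 0.03432839760709866
[-2.58704741e-01  5.13050336e-01  1.76974662e+00  1.99808321e-04
  8.61291796e-01 -2.32024331e+00] 28.2833
```

View pics/R.png

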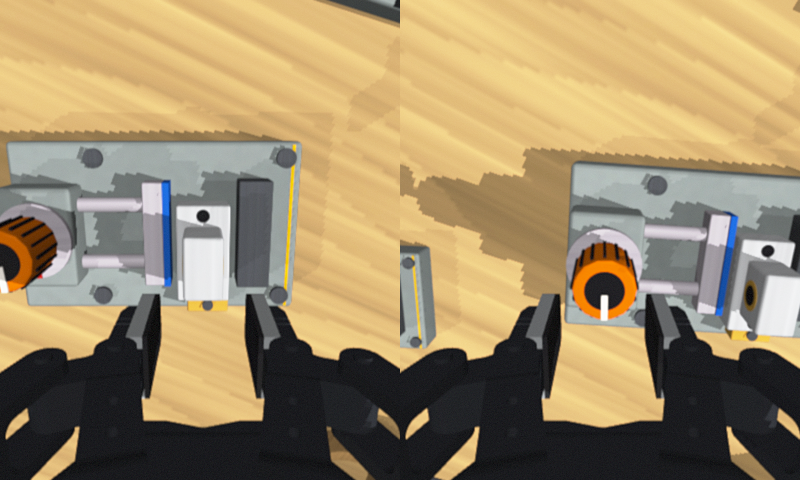

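The block stands flat between the jaws against the stop (brass at (207,306) directly behind it). The cap (604,288) is centred between the fingers (548–650). Now the cap.

Run:
```python
from h import *
v=np.load("vice.npy");Rv=R.from_euler('z',v[3])
W=lambda p:Rv.apply(p)+[v[0],v[1],0]
F=lambda:Rv.inv().apply(np.mean([manip.get_contact_force() for _ in range(3)],0))
manip.command_gripper(.055)
manip.servo_line(W([-.0005,-.0955,.089]),rate=.12);print(F().round(2))
manip.hold(.2);t0=np.mean([manip.get_torque() for _ in range(4)],0)
manip.command_gripper(0,50);manip.hold(.1);print("w",manip.get_width(),F().round(2),t0.round(3),np.round(manip.get_torque(),3))
j=np.array(manip.get_joint_positions());q0=j[5];print(j.round(3),manip.get_time())
L=[]
for k in range(6):
    j[5]+=.15;t=manip.get_time();manip.set_joints(j);dt=manip.get_time()-t
    T=[]
    for _ in range(5):T.append(manip.get_torque()[2]);
    L.append((round(j[5]-q0,2),round(np.mean(T),3),round(np.std(T),3),round(manip.get_tau()[5],3),F().round(1).tolist(),round(dt,2)))
print(*L,sep="\n");print(manip.get_time())
```

```text
[0.16 0.95 0.25]
w 0.030541964901688083 [-0.29  1.8   4.85] [ 0.012 -0.008 -0.015] [ 0.329  0.25  -0.017]
[-0.257  0.602  1.79   0.     0.749 -2.321] 29.9583
(np.float64(0.15), np.float64(-0.031), np.float64(0.0), np.float64(0.446), [0.3, 1.6, 1.3], 0.27)
(np.float64(0.3), np.float64(-0.03), np.float64(0.0), np.float64(0.416), [0.9, 3.7, 2.3], 0.27)
(np.float64(0.45), np.float64(-0.035), np.float64(0.0), np.float64(0.404), [0.4, 4.5, 2.8], 0.27)
(np.float64(0.6), np.float64(-0.019), np.float64(0.0), np.float64(0.272), [0.7, 4.7, 3.0], 0.27)
(np.float64(0.75), np.float64(-0.034), np.float64(0.0), np.float64(0.272), [1.3, 6.3, 3.1], 0.27)
(np.float64(0.9), np.float64(0.001), np.float64(0.0), np.float64(0.272), [2.0, 6.3, 3.3], 0.27)
31.5583
```

```bash
cat > turn.py <<'E'
from h import *
v=np.load("vice.npy");Rv=R.from_euler('z',v[3])
W=lambda p:Rv.apply(p)+[v[0],v[1],0]
F=lambda:Rv.inv().apply(manip.get_contact_force())
def turn(total,step=.15,stop=None):
    j=np.array(manip.get_joint_positions());j[5]=round(j[5],3);q0=j[5];L=[];slip=0
    while j[5]-q0<total-1e-6 and j[5]<2.45:
        j[5]+=min(step,total-(j[5]-q0));manip.set_joints(j);T=[]
        for _ in range(3):
            T.append(manip.get_torque()[2]);manip.hold(.02)
        L.append((round(float(j[5]),2),round(float(np.mean(T)),3),round(float(manip.get_tau()[5]),3),F().round(1).tolist()))
        if stop and len(L)>1 and L[-1][1]>stop and L[-2][1]>stop:break
    return L
E
python3 - <<'E'
from turn import *
L=turn(2.4,.2,.11)
print(*L,sep="\n");print(manip.get_time(),manip.get_width())
E
```

```text
(-1.23, -0.006, -0.056, [1.5, 4.4, 2.1])
(-1.03, -0.036, 0.039, [2.4, 4.8, 2.4])
(-0.83, -0.012, 0.039, [3.6, 6.7, 1.3])
(-0.63, 0.003, 0.038, [4.4, 6.5, 0.9])
(-0.43, -0.043, 0.037, [5.0, 6.6, 1.0])
(-0.23, 0.002, 0.036, [6.4, 5.9, -0.4])
(-0.03, -0.016, 0.035, [6.0, 6.4, -0.4])
(0.17, 0.015, 0.034, [6.6, 5.5, -0.5])
(0.37, -0.02, 0.033, [7.3, 4.8, -0.4])
(0.57, -0.014, 0.032, [6.8, 4.4, -2.3])
(0.77, -0.015, 0.031, [7.9, 3.0, -2.9])
(0.97, -0.004, 0.03, [6.7, 2.4, -2.7])
35.85 0.030705936240913993
```

Run:
```python
from turn import *
cam("wrist","t1");cam("side","td");cam("scene","ts")
A=np.zeros((600,800,3),np.uint8)
A[:300,:400]=cv2.resize(cv2.imread("pics/t1.png"),(400,300))
A[300:,:400]=cv2.resize(cv2.imread("pics/ts.png")[190:280,240:360],(400,300),interpolation=cv2.INTER_CUBIC)
A[:600,400:]=cv2.resize(cv2.imread("pics/td.png")[165:285,300:380],(400,600),interpolation=cv2.INTER_CUBIC)
cv2.imwrite("pics/T.png",A)
```

```text
(no output)
```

View pics/T.png

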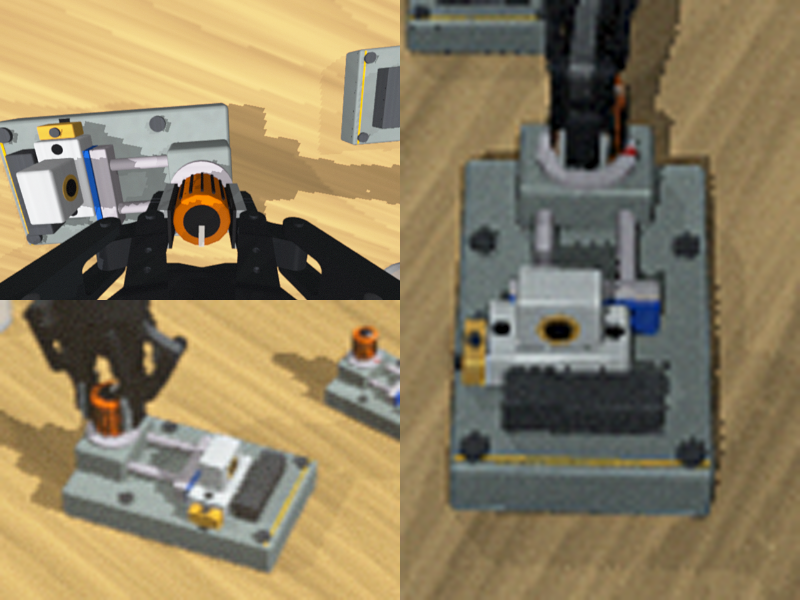

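The cap turns with the gripper (white mark at (201,235) still between the fingers). The red collar mark has swung round to side (630,152). The jaw looks close to the block. The moment reading tells me little, so I'll compute jaw position and mark angles from the pixels.

```bash
cat > mk.py <<'E'
from turn import *
def meas(n):
    im=cv2.imread(f"pics/{n}.png");c=load(n);h=cv2.cvtColor(im,cv2.COLOR_BGR2HSV);out={}
    def vf(u,z):return Rv.inv().apply(atz(c,u,z)-[v[0],v[1],0])
    def pts(m,z,box):
        q=np.argwhere(m)[:,::-1];P=np.array([vf(u,z) for u in q]) if len(q) else np.zeros((0,3))
        k=(P[:,0]>box[0])&(P[:,0]<box[1])&(P[:,1]>box[2])&(P[:,1]<box[3]) if len(P) else []
        return P[k] if len(P) else P
    H,S,V_=[h[...,i] for i in range(3)]
    P=pts((H>100)&(H<125)&(S>150)&(V_>60),.048,(-.045,.045,-.04,.01))
    if len(P):out["blue"]=(len(P),P[:,1].min().round(4),np.percentile(P[:,1],[50,98]).round(4).tolist())
    P=pts(((H<4)|(H>176))&(S>190)&(V_>90),.06,(-.03,.03,-.125,-.065))
    if len(P):
        m=P.mean(0)[:2]-[0,-.0955];out["red"]=(len(P),m.round(4).tolist(),np.degrees(np.arctan2(m[1],m[0])).round(1))
    P=pts((S<40)&(V_>200),.097,(-.014,.014,-.110,-.081))
    if len(P):
        m=P.mean(0)[:2]-[0,-.0955];out["white"]=(len(P),m.round(4).tolist(),np.degrees(np.arctan2(m[1],m[0])).round(1))
    return out
E
python3 - <<'E'
from mk import *
for n in("v1","v2","p1","d","s","r1","r2","t1","td","ts"):print(n,meas(n))
E
```

```text
v1 {'blue': (289, np.float64(-0.0225), [-0.0207, -0.019]), 'white': (53, [0.0083, -0.0003], np.float64(-2.3))}
v2 {'blue': (450, np.float64(-0.0226), [-0.0207, -0.0189]), 'red': (25, [0.0189, 0.0004], np.float64(1.2)), 'white': (96, [0.0081, -0.0005], np.float64(-3.2))}
p1 {'blue': (178, np.float64(-0.0226), [-0.0214, -0.0182]), 'white': (138, [0.0083, -0.0006], np.float64(-4.0))}
d {'blue': (185, np.float64(-0.0207), [-0.0118, -0.0033])}
s {'blue': (47, np.float64(-0.0183), [-0.0147, -0.011])}
r1 {'blue': (786, np.float64(-0.0226), [-0.0203, -0.0181]), 'red': (6, [0.0201, 0.0013], np.float64(3.7)), 'white': (133, [0.0088, -0.0004], np.float64(-2.5))}
r2 {'blue': (676, np.float64(-0.0262), [-0.0208, -0.0188]), 'white': (155, [0.0071, 0.0008], np.float64(6.7))}
t1 {'blue': (1103, np.float64(-0.0247), [-0.0163, -0.0141]), 'white': (191, [-0.0089, 0.0003], np.float64(178.2))}
td {'blue': (41, np.float64(-0.0166), [-0.0073, 0.0013]), 'red': (1, [-0.0174, 0.0015], np.float64(174.9))}
ts {}
```

No slip so far: white is at 178° and red at about 175°, against −3° and 1° at the start. The jaw has moved 4.7 mm, with about 4.1 mm (1.2 rad) left. I'll finish this stroke, then regrip.

Run:
```python
from mk import *
print(*turn(1.45,.25),sep="\n")
cam("wrist","u1");cam("side","ud");print(meas("u1"),meas("ud"))
manip.command_gripper(.055)
j=np.array(manip.get_joint_positions());j[5]=.3;manip.set_joints(j)
cam("wrist","u2");cam("side","ue");print(meas("u2"),meas("ue"))
manip.command_gripper(0,50);manip.hold(.1)
cam("wrist","u3");print(meas("u3"),manip.get_width(),F(),manip.get_time())
```

```text
(1.22, 0.02, 0.058, [1.7, 1.6, -0.1])
(1.47, -0.004, 0.064, [1.4, -0.3, -1.3])
(1.72, 0.003, 0.07, [-1.0, -3.3, -2.4])
(1.97, -0.038, 0.037, [-1.6, -4.4, -3.3])
(2.22, 0.024, 0.055, [-2.1, -5.6, -1.9])
(2.42, -0.035, 0.036, [-3.5, -6.4, -1.1])
{'white': (454, [-0.0004, 0.0093], np.float64(92.2))} {'blue': (38, np.float64(-0.0123), [-0.0042, 0.0042]), 'red': (2, [-0.0042, 0.0191], np.float64(102.5))}
{'blue': (1481, np.float64(-0.0169), [-0.0121, -0.0101]), 'red': (86, [-0.0068, 0.0172], np.float64(111.5)), 'white': (331, [-0.0011, 0.0078], np.float64(98.3))} {'blue': (37, np.float64(-0.0123), [-0.0043, 0.0042]), 'red': (2, [-0.0042, 0.0191], np.float64(102.5))}
{'blue': (1480, np.float64(-0.0171), [-0.0121, -0.0101]), 'red': (5, [-0.005, 0.0154], np.float64(108.1)), 'white': (269, [-0.0008, 0.0067], np.float64(96.6))} 0.030441509955684978 [-1.92892954  2.31236385  4.82891044] 41.225
```

Run:
```python
from mk import *
print(*turn(1.3,.26),sep="\n")
cam("wrist","w1");cam("side","wd");print(meas("w1"),meas("wd"),manip.get_time())
```

```text
(0.56, -0.039, 0.07, [-0.9, -0.4, 2.3])
(0.82, 0.004, 0.073, [-0.1, -1.5, 2.1])
(1.08, 0.004, 0.071, [-1.8, -4.7, 1.6])
(1.34, 0.005, 0.028, [-2.2, -5.1, 2.4])
(1.6, -0.048, 0.027, [-2.8, -5.3, 1.8])
{'blue': (49, np.float64(-0.0147), [-0.0124, -0.01]), 'white': (257, [0.0075, 0.0029], np.float64(21.2))} {'blue': (37, np.float64(-0.0123), [-0.0043, 0.0042]), 'red': (1, [-0.0042, 0.0206], np.float64(101.6))} 43.3667
```

Run:
```python
from mk import *
manip.command_gripper(.055)
p=np.array(manip.get_position());p[2]=.18;manip.servo_line(p,rate=.15)
manip.move_to(W([-.02,-.02,.24]),down(v[3]+np.pi/2))
manip.hold(.3);cam("wrist","f1");print(meas("f1"),F(),manip.get_time())
cv2.imwrite("pics/F.png",cv2.resize(cv2.imread("pics/f1.png")[100:400,120:520],(800,600)))
```

```text
{'blue': (251, np.float64(-0.0135), [-0.0119, -0.0105]), 'red': (16, [-0.0066, 0.0175], np.float64(110.7)), 'white': (67, [0.0081, 0.0018], np.float64(12.7))} [-0.14867944 -0.2686632   0.61961659] 47.9667
```

View pics/F.png

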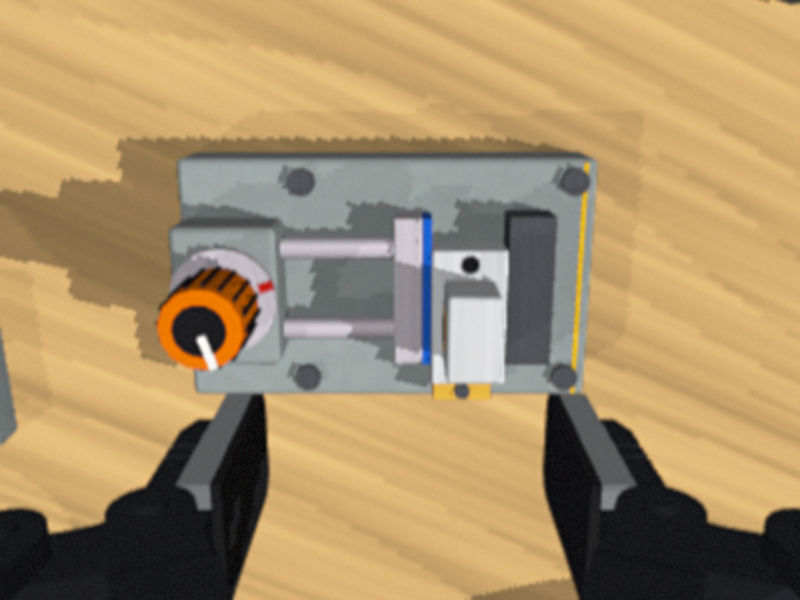

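The block (470,315) is clamped between the blue jaw and the fixed jaw, with its end at the brass stop (461,391). The red mark is at 111° and the white at about 13–20°, so the clutch slipped about 1.5–1.6 rad, which is within the window.

```bash
python3 -c "
from rig import manip
manip.sign_off();print(manip.get_time())"
```

```text
the job is handed in; nothing more can be done
the job is handed in; nothing more can be done
```

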